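# Lock up the scrap-metal box with a snap hook

### The arm

A 6-joint arm with a two-finger parallel gripper is mounted at the origin on the work surface. World frame = base frame: x ahead of the robot, y to its left, z up, the work surface at z = 0. Lengths are in mm, angles in degrees, forces in N, time in s.
With the tool pointing down it reaches from about 300 to 850 mm from the base axis. Payload 4.2 kg.
Tool frame: the origin (TCP) lies between the finger pads; the fingertips stand 11 mm ahead of it and the grasp point (between the pads) lies 8 mm behind it (env.tips_ahead is the distance from the TCP to the fingertips, in mm); z points along the fingers, y is the line along which they close (so a half turn about z gives the same grasp; the last joint's range is limited). The gripper opens to 91 mm and grips with 3 to 60 N. Pads are 32 mm wide; open, the fingers measure 118 mm over their backs; the gripper's body (76 mm by 178 mm) begins 60 mm behind the grasp point.
Start: joints at [-73.109, 18.312, 89.639, -0, 72.044, -1.146], TCP at [178.038, -546.758, 224.976] pointing down, gripper open.
Joint ranges: [-177.97, 177.97], [-48.28, 115.42], [12.27, 149.76], [-77.06, 257.06], [2.81, 150.46], [-146.56, 146.56]. Speed limits (degrees/s): [147.25, 147.25, 180, 180, 180, 180].

### API

Orientations are given as [roll, pitch, yaw] about the fixed x, y, z axes, in that order (R = Rz(yaw) Ry(pitch) Rx(roll)).
In Python, from workcell import env, cams gives the robot as it stands.
- The arm moves only by the tool step_arm, never from a script. Its arguments are lists of equal length, an entry for each row: "linear": the shift along the tool's x, y, z in units of 30 cm (1.0 is 30 cm), a list of three; "turn": the turn about the tool's z in units of 360 degrees (1.0 is 360 degrees). In form: {"linear": [[tx, ty, tz], ...], "turn": [turn, ...]}. A call has 1 to 20 rows; each row is the pose to reach, as a shift and turn from the pose commanded when the call began, along the tool's axes at that moment, turning the shorter way round; what a row does not reach only later rows make up. A row lasts 1/8 s, in which the tool goes at most 62.5 mm and 10.7 degrees, less where a joint would pass 70% of its speed; a pose out of reach is approached as far as the arm can. A call with a number of a shift or a turn outside -1 to 1 is refused whole. A call with a gripper value outside its range is refused whole. "fingers" is the closure, from -1 (fully open) to 1 (shut), so that 0 is half open, set as the call begins (left out, the last holds). The fingers move at their own pace and stop on an object; "force" is the grip in N (left out, the last holds). Time passes only in rows, so rows that repeat a pose let the fingers close. It gives the time, the measured TCP pose, the force, the opening and the grip force at its end, in the units of the state.
- env.state(): the state, without advancing time (a new reading comes with each control period).
- cams.grab_frame(name): name is "scene" or "top" or "wrist"; returns a dict with "color" (420x560x3 uint8, blue, green, red), "fx", "fy", "cx", "cy" (pixels), "extrinsics" (4x4, takes a point from camera to world coordinates); the wrist camera has in their place "tool_from_camera" (4x4, takes a point from camera to tool coordinates, whose origin is the TCP and whose axes are the flange's). Camera axes: x right, y down, z forward; pixel columns grow to the right and rows downward; lengths in mm; the calibration is good to about 2 mm. A picture is of the moment at which its call begins: read the wrist's pose just before it. There is no depth.
- env.job_done(): hands the job in; it is judged then, once.
The state is a dict: "time_s": time; "qpos": joint angles; "qvel": joint speeds; "effort": joint torques, N m; "ee_pos": TCP position; "ee_rot": TCP orientation; "force": force on the tool from outside, world axes, zero at the start; "torque": the same for the moment, N m; "gripper_width": finger opening in mm; "gripper_force": force on a finger pad.
Only numpy, scipy, OpenCV 4.12 (cv2) and the standard library are available. Lean on these libraries where they do the work, as an engineer would, in place of code of your own. Each camera call takes 0.05 s, during which the arm holds its last target. There are 200 camera calls.

### The job

Lock up the green scrap-metal box on the goldsmith's bench: swing its steel hasp all the way down over the brass staple, then clip the snap hook onto the staple by pressing the hook's sprung gate onto the staple's upright bar and drawing the hook home, so that the bar is inside the hook with the gate snapped shut behind it. Before letting go, tug the hook back for a moment with a pull of 10 to 12 N to be sure that it holds; the staple is bent a little and soft, so never bear on it with the hook by more than 16 N. Let go so that the hook hangs at rest on the staple, and leave the other things on the bench as they are.

Things in the scene. Friction and masses are not known exactly. Their poses are not given: they have to be found in the camera images.
- hasp (a joint): angle of the box's steel hasp leaf about its level hinge: 0 = shut, flat on the box's face with the staple through its slot; 1.57 = straight out; starts open. Stays where it is left; 2 to 5 N moves it. Leaf 56 wide, 88 long, 3 mm thick, slot 20 wide from 26 to 78 mm from the hinge; 18 mm from the hinge a bead stands 4.5 mm proud, the place to push
- hasp_hinge (a point): middle of the hasp's hinge line, at the top of the hasp face of the green steel box (140 deep, 210 wide, 140 mm high, bolted down, lid shut); 138 mm above the bench. Axes: x into the box, square to the face; y along the hinge; z up. The hasp face lies 3.5 mm to +x of the hinge line (the lid's rim 1.5 mm), the shut leaf's outer face 1.5 mm to -x
- staple_mark (a point): where the upright bar of the brass staple would stand if unbent: 36 mm out from the shut leaf, 94 mm above the bench. Staple: a fixed U of 6 mm round rod, two level legs out of the face, joined by the upright bar, 20 mm free between the legs. Bent in use: the bar's axis is up to 8 mm nearer or farther (x) and 6 mm aside (y) of this point: feel for it. Axes as hasp_hinge
- gate (a joint): inward angle of the hook's sprung gate: 0 = shut, 0.58 = fully open against the spine. A 28 mm bar hinged at its shank end, it opens only inward; pressed 20 mm from its hinge it starts to move at about 3 N and is fully open at about 9 N, 13 mm in. The hook must not bear on the staple or box by more than 16 N
- hook_shank (a point): centre of the snap hook's brass shank, a flat-sided block 24 long (x), 13 wide (y), 9 mm high: hold it here. Steel hook, 95 mm long, 9 mm thick, about 0.12 kg, lying flat. Axes: x from shank to crook, y to the gate side, z up. A 21 mm ring is behind the shank. Inner side of the spine at y -4.5; nose at x +49 to +57, y +9 to +15 mm
- hook_gate (a point): middle of the gate bar's outer face when shut (moves with the hook, not with the gate), at x +34, y +15, z 0 mm from hook_shank, same axes. The gate's hinge is 14 mm to -x of here, its free tip 14 mm to +x, just short of the nose. Press the staple's bar on the gate 3 to 10 mm to +x of here
- hook_crook (a point): centre of the hook's round closed end, at x +52, y +1.5, z 0 mm from hook_shank, same axes; inner radius 6 mm. The bar sits here when drawn home: first pressed in on the gate until its axis is at y +6 mm or less from the shank's line (past the nose; the gate stops it near y +4.5), then drawn to +x past the gate's tip, which snaps shut behind it
- padlock: spare brass padlock with its shackle, about 66 x 42 x 16 mm, lying flat; a bystander, leave it alone
- ring_clamp: wooden ring clamp with a brass collar, holding a gold ring with an orange stone, about 135 x 26 x 26 mm, lying; a bystander, leave it alone
- wax_cone: grey cone of setting wax, 38 mm wide, 45 mm high, standing; a bystander, leave it alone
- loupe: black round loupe, 33 mm wide, 22 mm high; a bystander, leave it alone
- brush: bench brush, 170 mm long, lying; a bystander, leave it alone
- graver: graver with a mushroom-shaped wooden handle, about 120 mm long, lying; a bystander, leave it alone
- hammer: small hammer, 220 mm long, lying; a bystander, leave it alone
- stone_jar: small amber glass jar with a white cap, 44 mm wide, 45 mm high; a bystander, leave it alone
Mind the look-alikes: they are no part of the job. What is shaped like the part that bears gate but red is not meant.

How it is judged (in metres and radians):
On the way, in this order (a step that is already met when the one before it is completed fails the run):
1. the hasp is swung shut over the staple (value of joint hasp below 0.1 rad), for 0.2 s.
2. the bar is inside the hook with the gate snapped shut, and the hook is tugged back on it, the bar in the crook, with over 8 N (x of staple in the frame of hook_crook between -0.004 and 0.008 m and y of staple in the frame of hook_crook between -0.008 and 0.008 m and z of staple in the frame of hook_crook between -0.012 and 0.012 m and value of joint gate below 0.08 rad and contact force between hook and staple above 8 N), for 0.2 s.
At the end, for the whole second after the job is handed in: the hasp is shut (under 0.12 rad), the hook's gate is shut (under 0.08 rad), and the hook hangs clipped on the staple, its crook within 55 mm of the middle of the staple's bar, at rest and let go (value of joint hasp below 0.12 rad and value of joint gate below 0.08 rad and distance between hook_crook and staple below 0.055 m and velocity of joint gate below 0.2 rad/s and linear speed of hook below 0.03 m/s); the robot touches nothing.
It fails at once if the hook is pressed or pulled against the staple or the box with more than 16 N (contact force between hook and staple above 16 N or contact force between hook and box above 16 N).
It fails at once if a bystander is moved by more than 25 mm (distance of any of padlock, ring_clamp, wax_cone, loupe, brush, graver, hammer, stone_jar from where it was at the start of the episode above 0.025 m).
It also fails if it takes over 72 s, if anything falls off the work surface, if the arm or the gripper's body presses on something with over 40 N, if the wrist force passes 120 N, or if a joint passes its speed limit or range.

## Working session

There is one attempt and no reset: what is moved stays moved. The work goes in short steps, Python scripts to look and compute and a tool call to move; the robot and the scene stay as the last step left them, time stands still between calls to the robot, and variables do not carry over. Pictures are saved under pics/ and viewed, at most 10 in all, crops included, and the job is handed in when it is done.

Besides the shell and the picture viewer there is one more tool, called in YAML: its name, and indented under it one key for each argument. step_arm: Moves the arm, as the interface text tells. Its arguments: {"type":"object","properties":{"linear":{"type":"array"},"turn":{"type":"array"},"fingers":{"type":"number"},"force":{"type":"number"}},"required":["linear","turn"]}

```bash
ls; mkdir -p pics
cat > h.py <<'E'
import numpy as np, cv2
from workcell import env, cams
from scipy.spatial.transform import Rotation as R
def ray(f,u,v,T=None):
    T=f["extrinsics"] if T is None else T
    T=np.array(T); d=T[:3,:3]@np.array([(u-f["cx"])/f["fx"],(v-f["cy"])/f["fy"],1]); return T[:3,3],d
def plane(f,u,v,z,T=None):
    o,d=ray(f,u,v,T); return o+d*(z-o[2])/d[2]
def proj(f,p,T=None):
    T=np.array(f["extrinsics"] if T is None else T); q=T[:3,:3].T@(np.array(p)-T[:3,3]); return q[0]/q[2]*f["fx"]+f["cx"],q[1]/q[2]*f["fy"]+f["cy"]
def tri(*rs):
    A=0;b=0
    for o,d in rs:
        d=d/np.linalg.norm(d);M=np.eye(3)-np.outer(d,d);A=A+M;b=b+M@o
    return np.linalg.solve(A,b)
def wristT(f,s):
    T=np.eye(4);T[:3,:3]=R.from_euler('xyz',s["ee_rot"],degrees=True).as_matrix();T[:3,3]=s["ee_pos"];return T@np.array(f["tool_from_camera"])
E
python3 - <<'E'
from h import *
import pickle
s=env.state();print(s)
fr={n:cams.grab_frame(n) for n in("scene","top","wrist")}
pickle.dump((s,fr),open("f0.pkl","wb"))
for n in fr:
    print(n,fr[n]["fx"],np.round(fr[n].get("extrinsics",fr[n].get("tool_from_camera")),2).tolist())
cv2.imwrite("pics/scene.png",cv2.resize(fr["scene"]["color"],(800,600),interpolation=cv2.INTER_CUBIC))
cv2.imwrite("pics/top.png",cv2.resize(fr["top"]["color"],(800,600),interpolation=cv2.INTER_CUBIC))
E
```

```text
pics
{'time_s': 0.0, 'qpos': array([-7.31105017e+01,  1.83502697e+01,  8.97065236e+01, -4.44945269e-04,
        7.20441535e+01, -1.14623557e+00]), 'qvel': array([-0.09326192,  0.06518673, -0.0033937 , -0.01644945, -0.05694888,
        0.08460895]), 'effort': array([-1.44159501e-03, -4.12466526e+01, -2.31971812e+01,  7.27824890e-02,
        4.57277836e-02, -1.39676872e-04]), 'ee_pos': array([ 177.87832594, -546.27753481,  224.13322271]), 'ee_rot': array([-1.79899065e+02, -1.59641539e-03,  1.80358700e+01]), 'force': array([ 0.61940905, -0.4204752 , -0.86914602]), 'torque': array([-0.03916517,  0.04424262,  0.00469171]), 'gripper_force': 0.0, 'gripper_width': 91.08574489755817}
scene 512.9542204695524 [[-0.22, 0.7, -0.68, 1445.48], [0.98, 0.14, -0.17, 253.75], [-0.02, -0.7, -0.71, 1031.85], [0.0, 0.0, 0.0, 1.0]]
top 425.54420855684367 [[-0.01, -1.0, 0.07, 486.43], [-1.0, 0.01, 0.01, 27.25], [-0.01, -0.07, -1.0, 1137.18], [0.0, 0.0, 0.0, 1.0]]
wrist 368.5163200278493 [[-0.0, -0.96, -0.28, 80.17], [1.0, -0.0, 0.0, -0.15], [-0.0, -0.28, 0.96, -160.85], [0.0, 0.0, 0.0, 1.0]]
```

View pics/scene.png

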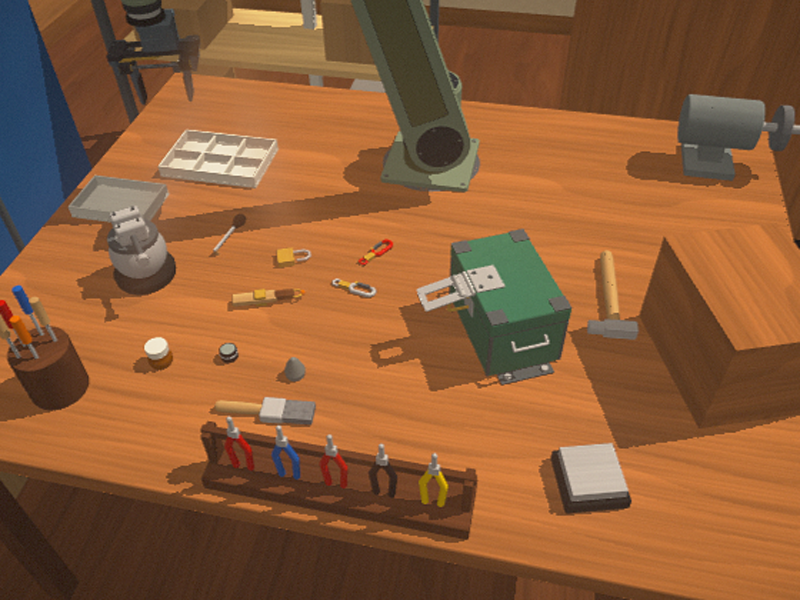

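View pics/top.png

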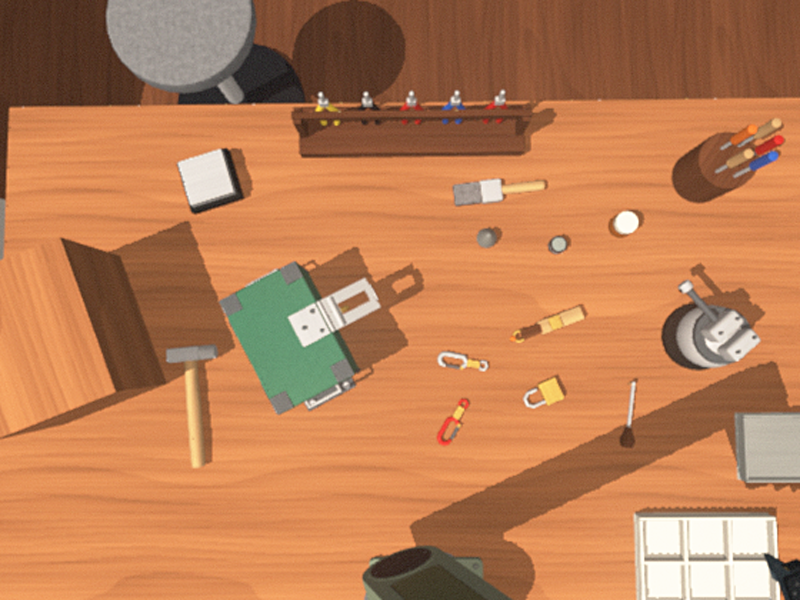

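The scene holds two hook-shaped items: the steel hook with brass shank (top 462,361; scene 355,288) and a red one (top 453,422; scene 376,251). The steel one fits the description. The box hasp is open at top (350,303), pointing in −y and a little +x. I'll confirm with a crop.

Run:
```python
from h import *
import pickle
s,fr=pickle.load(open("f0.pkl","rb"))
t=fr["top"]["color"];sc=fr["scene"]["color"]
a=cv2.resize(t[150:320,150:350],(400,340),interpolation=cv2.INTER_CUBIC)
a=cv2.resize(t[225:325,295:355],(360,600),interpolation=cv2.INTER_CUBIC)
b=cv2.resize(sc[155:275,285:373],(440,600),interpolation=cv2.INTER_CUBIC)
cv2.imwrite("pics/c1.png",np.hstack([a,b]))
T=fr["top"]
g=lambda u,v,z:np.round(plane(T,u*.7,v*.7,z),1)
print("box top corners",[g(*p,140) for p in((222,298),(296,265),(355,375),(280,412))])
print("plate/hasp",[g(*p,138) for p in((318,303),(331,328),(368,279),(379,302))])
print("hook",g(440,360,5),g(488,366,5))
```

```text
box top corners [array([567.5, 333.2, 140. ]), array([621.3, 210.9, 140. ]), array([439.6, 113.4, 140. ]), array([380.4, 235.8, 140. ])]
plate/hasp [array([558.1, 174.5, 138. ]), array([516.7, 153. , 138. ]), array([597.3,  91.8, 138. ]), array([559. ,  73.7, 138. ])]
hook [460.  -32.8   5. ] [ 448.4 -121.4    5. ]
```

View pics/c1.png

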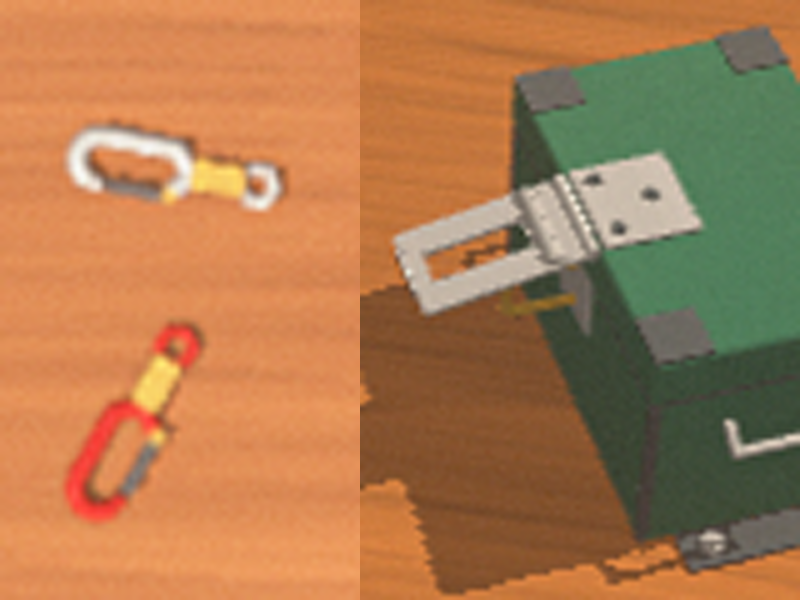

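Confirmed: the steel hook with the brass shank is the target; its crook points to +y and the gate faces −x. The brass staple shows under the hasp leaf. Next I move over the hook for a close look.

step_arm:
  linear:
    - [0.9,-0.82,0]
    - [0.9,-0.82,0]
    - [0.9,-0.82,0]
    - [0.9,-0.82,0]
    - [0.9,-0.82,0]
    - [0.9,-0.82,0]
    - [0.9,-0.82,0]
    - [0.9,-0.82,0]
  turn: [-0.179,-0.179,-0.179,-0.179,-0.179,-0.179,-0.179,-0.179]
  fingers: 1
  force: 20

```text
time_s: 1.15
ee_pos: [358.4, -229.5, 224.9]
ee_rot: [-180.0, 0.0, 82.5]
force: [0.1, 0.7, 1.3]
gripper_width: 14.3
gripper_force: 0.0
```

step_arm:
  linear:
    - [0.6,0.237,0]
    - [0.6,0.237,0]
    - [0.6,0.237,0]
    - [0.6,0.237,0]
    - [0.6,0.237,0]
  turn: [0,0,0,0,0]

```text
time_s: 1.78
ee_pos: [452.4, -61.3, 224.6]
ee_rot: [-179.9, 0.1, 82.4]
force: [-0.4, -0.5, -0.2]
gripper_width: 0.2
gripper_force: 0.0
```

Run:
```python
from h import *
import pickle
s=env.state();f=cams.grab_frame("wrist");pickle.dump((s,f),open("f1.pkl","wb"))
print(s["ee_pos"],s["ee_rot"],s["qpos"])
cv2.imwrite("pics/w1.png",cv2.resize(f["color"],(800,600),interpolation=cv2.INTER_CUBIC))
```

```text
[452.42024352 -61.28462417 224.60163958] [-1.79945339e+02  5.09993443e-02  8.24085892e+01] [-9.12036509e+00  7.63080195e+00  1.04068788e+02 -5.64183270e-02
  6.83537004e+01 -1.50809418e+00]
```

View pics/w1.png

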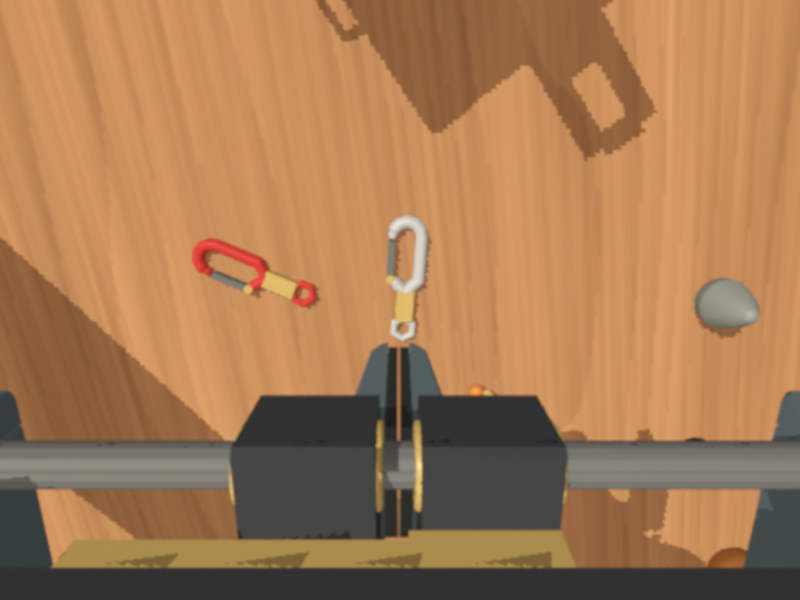

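The wrist view shows the steel hook: ring at (402,330), brass shank about (404,306), crook top at (407,216), gate on the left side. The red look-alike sits at (255,272).

Run:
```python
from h import *
import pickle
s,f=pickle.load(open("f1.pkl","rb"));T=wristT(f,s);k=.7
im=f["color"]
hsv=cv2.cvtColor(im,cv2.COLOR_BGR2HSV)
x0,x1,y0,y1=262,305,145,242
sub=hsv[y0:y1,x0:x1]
br=((sub[...,0]>18)&(sub[...,0]<32)&(sub[...,1]>110)).astype(np.uint8)
st=((sub[...,1]<70)&(sub[...,2]>90)).astype(np.uint8)
for n,m in(("brass",br),("steel",st)):
    c=cv2.findContours(m,cv2.RETR_EXTERNAL,cv2.CHAIN_APPROX_NONE)[0]
    for q in c:
        if cv2.contourArea(q)<8: continue
        M=cv2.moments(q);u,v=M['m10']/M['m00']+x0,M['m01']/M['m00']+y0
        bx=cv2.boundingRect(q)
        print(n,cv2.contourArea(q),(u,v),(bx[0]+x0,bx[1]+y0,bx[2],bx[3]),plane(f,u,v,5,T),cv2.minAreaRect(q))
for u,v in((402,340),(407,216),(428,250),(387,250),(403,329)): print(u,v,plane(f,u*k,v*k,4.5,T))
```

```text
brass 207.5 (282.89076305220885, 214.5293172690763) (277, 205, 13, 20) [452.23017946 -92.92022897   5.        ] ((21.0, 69.5), (19.0, 12.0), 90.0)
brass 14.5 (272.1609195402299, 195.17241379310343) (270, 193, 5, 6) [443.72624099 -70.2189695    5.        ] ((10.0, 50.5), (5.0, 4.0), 90.0)
steel 119.5 (281.6178521617852, 231.43514644351464) (273, 224, 18, 15) [ 448.36852389 -111.79905935    5.        ] ((19.482234954833984, 86.24872589111328), (17.241785049438477, 13.67943286895752), 4.085616588592529)
steel 688.5 (286.4270152505447, 176.20721374969742) (271, 151, 29, 54) [461.27863535 -52.06552923   5.        ] ((22.920928955078125, 32.476837158203125), (27.298173904418945, 53.15749740600586), 2.2906100749969482)
402 340 [ 447.11977521 -119.49294831    4.5       ]
407 216 [463.00560432 -26.24098802   4.5       ]
428 250 [475.06943898 -52.7143185    4.5       ]
387 250 [445.36880592 -48.74861664   4.5       ]
403 329 [ 449.0414247  -110.74204398    4.5       ]
```

step_arm:
  linear:
    - [0.593,0.133,-0.117]
    - [0.593,0.133,-0.117]
    - [0.593,0.133,-0.117]
    - [0.593,0.133,-0.117]
    - [0.593,0.133,-0.117]
    - [0.593,0.133,-0.117]
    - [0.593,0.133,-0.117]
  turn: [0.157,0.157,0.157,0.157,0.157,0.157,0.157]

```text
time_s: 2.7
ee_pos: [515.5, 108.9, 260.0]
ee_rot: [180.0, 0.0, 25.8]
force: [-0.7, 0.1, 0.6]
gripper_width: 0.7
gripper_force: 0.0
```

Run:
```python
from h import *
import pickle
s=env.state();f=cams.grab_frame("wrist");pickle.dump((s,f),open("f2.pkl","wb"))
print(s["ee_pos"],s["ee_rot"],s["qpos"])
cv2.imwrite("pics/w2.png",cv2.resize(f["color"],(800,600),interpolation=cv2.INTER_CUBIC))
```

```text
[515.5392466  108.89972326 259.98251201] [1.79976120e+02 2.72836526e-02 2.58410621e+01] [ 1.06955234e+01  1.27711072e+01  9.23078723e+01 -3.12520849e-02
  7.49411195e+01  7.48625806e+01]
```

View pics/w2.png

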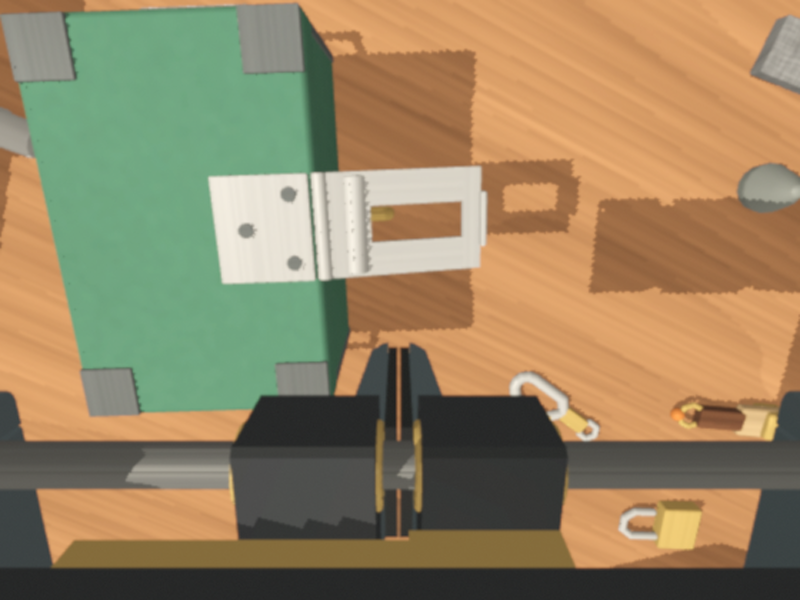

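The wrist view shows hinge knuckles from (317,173) to (324,279), the bead at u≈357, the leaf end at u≈482 (v 167–268), and the brass staple's top leg in the slot at (382,214).

Run:
```python
from h import *
import pickle
s,f=pickle.load(open("f2.pkl","rb"));T=wristT(f,s);k=.7
P=lambda u,v,z:plane(f,u*k,v*k,z,T)
a,b=P(317,173,140),P(324,279,140)
print("knuckle",a,b,np.linalg.norm(a-b)); H=(a+b)/2
d=(b-a)/np.linalg.norm(b-a);print("y axis angle",np.degrees(np.arctan2(d[1],d[0])))
c=[P(*p,140) for p in((300,5),(328,362),(2,17),(90,415))]
e=c[1]-c[0];print(c,np.linalg.norm(e),"edge ang",np.degrees(np.arctan2(e[1],e[0])))
E=[P(*p,138) for p in((302,5),(330,410),(0,17),(90,415))]
for i,j in((0,1),(0,2),(2,3),(1,3)):
    q=E[j]-E[i];print(i,j,np.linalg.norm(q),np.degrees(np.arctan2(q[1],q[0])))
# leaf end: width 56
for z in(120,130,138,145,150,160):
    l,r=P(482,167,z),P(480,268,z);print(z,np.linalg.norm(l-r),np.linalg.norm((l+r)/2-H))
# staple leg outer end, z=110
print("staple",P(382,214,107), P(392,214,107))
```

```text
knuckle [560.09435472 176.98835222 140.        ] [510.06660342 151.26741618 140.        ] 56.25248839290982
y axis angle -152.7907920994133
[array([627.70119511, 214.900764  , 140.        ]), array([466.21975545, 129.6793427 , 140.        ]), array([560.98294323, 341.00143002, 140.        ]), array([374.04121408, 242.90147453, 140.        ])] 182.58955611358246 edge ang -152.17726179801267
0 1 214.54293585004189 -152.712549227207
0 2 145.59594193025092 117.85572147408158
2 3 212.65508186832994 -152.05234114982227
1 3 143.13918461503877 117.10414365705397
120 56.909402653899 90.5589880646466
130 55.01741430676364 87.36092442318242
138 53.50382362905533 85.59452702720814
145 52.17943178606062 84.66553852746202
150 51.233437612492985 84.36614530886412
160 49.34144926535752 84.6897929841583
staple [551.99180343 137.01651221 107.        ] [554.5624055  131.70126909 107.        ]
```

step_arm:
  linear:
    - [0.143,-0.004,0.1]
    - [0.143,-0.004,0.2]
    - [0.143,-0.004,0.3]
    - [0.143,-0.004,0.34]
    - [0.143,-0.004,0.37]
    - [0.143,-0.004,0.4]
    - [0.143,-0.004,0.42]
    - [0.143,-0.004,0.44]
    - [0.143,-0.004,0.44]
  turn: [-0.0043,-0.0043,-0.0043,-0.0043,-0.0043,-0.0043,-0.0043,-0.0043,-0.0043]

```text
time_s: 3.88
ee_pos: [553.4, 130.8, 127.7]
ee_rot: [180.0, 0.0, 27.5]
force: [0.1, 0.7, -0.1]
gripper_width: 0.0
gripper_force: 0.0
```

step_arm:
  linear:
    - [0,-0.015,0]
    - [0,-0.03,0]
    - [0,-0.04,0]
    - [0,-0.048,0]
    - [0,-0.055,0]
    - [0,-0.055,0]
  turn: [0,0,0,0,0,0]

```text
time_s: 4.62
ee_pos: [546.0, 145.0, 127.8]
ee_rot: [179.9, 0.0, 27.5]
force: [1.6, -2.5, -1.2]
gripper_width: 0.4
gripper_force: 1.7
```

step_arm:
  linear:
    - [0,-0.004,0]
    - [0,-0.007,0]
    - [0,-0.01,0]
    - [0,-0.01,0]
  turn: [0,0,0,0]

```text
time_s: 5.12
ee_pos: [544.5, 148.4, 128.1]
ee_rot: [-180.0, -0.0, 27.5]
force: [0.8, -1.7, -0.9]
gripper_width: 0.4
gripper_force: 1.1
```

step_arm:
  linear:
    - [0,-0.003,0]
    - [0,-0.006,0]
    - [0,-0.006,0]
  turn: [0,0,0]

```text
time_s: 5.5
ee_pos: [543.7, 149.9, 128.1]
ee_rot: [-180.0, -0.0, 27.5]
force: [1.0, -1.7, -0.1]
gripper_width: 0.6
gripper_force: 1.1
```

step_arm:
  linear:
    - [0,-0.003,0]
    - [0,-0.006,0]
    - [0,-0.006,0]
  turn: [0,0,0]

```text
time_s: 5.88
ee_pos: [543.1, 151.1, 128.0]
ee_rot: [180.0, -0.0, 27.5]
force: [2.3, -3.5, -0.9]
gripper_width: 0.5
gripper_force: 2.0
```

step_arm:
  linear:
    - [0,-0.003,0]
    - [0,-0.006,0]
    - [0,-0.006,0]
  turn: [0,0,0]

```text
time_s: 6.25
ee_pos: [543.0, 151.2, 128.1]
ee_rot: [179.8, -0.0, 27.6]
force: [4.3, -8.6, -2.1]
gripper_width: 0.3
gripper_force: 4.3
```

Blocked at about 9.6 N, so the leaf is against the face. I back off, rise and look.

step_arm:
  linear:
    - [0,0.05,0]
    - [0,0.06,-0.1]
    - [-0.1,0.06,-0.3]
    - [-0.2,0.06,-0.4]
    - [-0.2,0.06,-0.4]
    - [-0.2,0.06,-0.4]
  turn: [0,0,0,0,0,0]

```text
time_s: 7.0
ee_pos: [497.0, 109.6, 247.3]
ee_rot: [-179.9, 0.0, 27.5]
force: [0.2, 0.0, -0.6]
gripper_width: 0.6
gripper_force: 0.0
```

Run:
```python
from h import *
import pickle
s=env.state();f=cams.grab_frame("wrist");sc=cams.grab_frame("scene");pickle.dump((s,f,sc),open("f3.pkl","wb"))
print(s["ee_pos"],s["ee_rot"],s["qpos"])
a=cv2.resize(f["color"][70:250,180:340],(533,600),interpolation=cv2.INTER_CUBIC)
b=cv2.resize(sc["color"][155:275,305:358],(265,600),interpolation=cv2.INTER_CUBIC)
cv2.imwrite("pics/w3.png",np.hstack([a,b]))
```

```text
[497.0324681  109.62824045 247.33122573] [-1.79926148e+02  2.42652584e-02  2.74851056e+01] [1.11028167e+01 1.15481024e+01 9.57609856e+01 6.70297529e-02
 7.27350328e+01 7.35978083e+01]
```

View pics/w3.png

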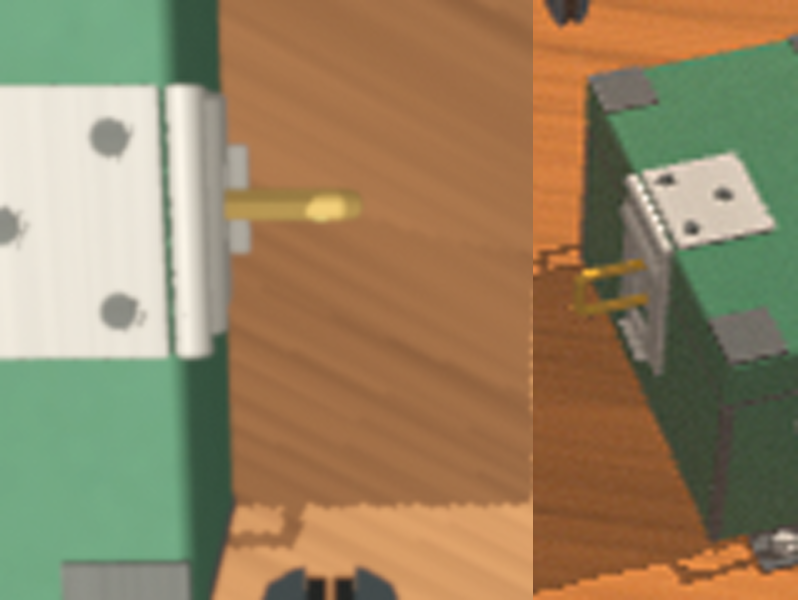

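The hasp is shut: the leaf is flat and the staple pokes through. In the wrist crop, the staple's outer end is at (360,205) with the leg axis at v≈205. In the scene crop, the bar runs from (582,272) to (582,312).

Run:
```python
from h import *
import pickle
s,f,sc=pickle.load(open("f3.pkl","rb"));T=wristT(f,s)
bx=np.array([-.460,.888,0]);by=np.array([-.888,-.460,0])
k=533/160
p=plane(f,180+360/k,70+205/k,106,T);print("outer end",p)
a,b=plane(f,180+168/k,70+88/k,140,T),plane(f,180+183/k,70+356/k,140,T)
k0=[plane(f,180+x/k,70+y/k,141,T) for x,y in((187,86),(194,355))]
H=(k0[0]+k0[1])/2;print("H",H,np.linalg.norm(k0[0]-k0[1]),"ang",np.degrees(np.arctan2(*(k0[1]-k0[0])[1::-1])))
print("rel H: x,y",(p-H)@bx,(p-H)@by)
axis=p+3*bx;print("bar axis est",axis)
r1=ray(sc,305+(582-533)/5,155+292/5)
r2=ray(f,180+354/k,70+205/k,T)
print("scene ray at z94",plane(sc,305+(582-533)/5,155+292/5,94)," mark",H-37.5*bx)
```

```text
outer end [554.41761376 131.18950719 106.        ]
H [535.7197446  163.16629767 141.        ] 56.32234441681534 ang -152.85269815274248
rel H: x,y -36.996409760070755 -1.8943841843840423
bar axis est [553.03761376 133.85350719 106.        ]
scene ray at z94 [552.74848811 135.320765    94.        ]  mark [552.9697446  129.86629767 141.        ]
```

step_arm:
  linear:
    - [-0.1,0.12,0.02]
    - [-0.2,0.24,0.1]
    - [-0.3,0.36,0.25]
    - [-0.443,0.528,0.4]
    - [-0.443,0.528,0.55]
    - [-0.443,0.528,0.62]
    - [-0.443,0.528,0.62]
    - [-0.443,0.528,0.62]
    - [-0.443,0.528,0.62]
  turn: [-0.144,-0.144,-0.144,-0.144,-0.144,-0.144,-0.144,-0.144,-0.144]
  fingers: 0

```text
time_s: 8.22
ee_pos: [453.6, -92.4, 63.0]
ee_rot: [179.9, 0.0, 79.4]
force: [-0.7, 0.5, 0.2]
gripper_width: 45.7
gripper_force: 0.0
```

Run:
```python
from h import *
import pickle
s=env.state();f=cams.grab_frame("wrist");pickle.dump((s,f),open("f4.pkl","wb"))
print(s["ee_pos"],s["ee_rot"],s["gripper_width"])
cv2.imwrite("pics/w4.png",cv2.resize(f["color"][100:310,140:420],(800,600),interpolation=cv2.INTER_CUBIC))
```

```text
[453.55197152 -92.41036866  63.04620479] [1.79857605e+02 4.35702661e-03 7.93826049e+01] 45.66025947078869
```

View pics/w4.png

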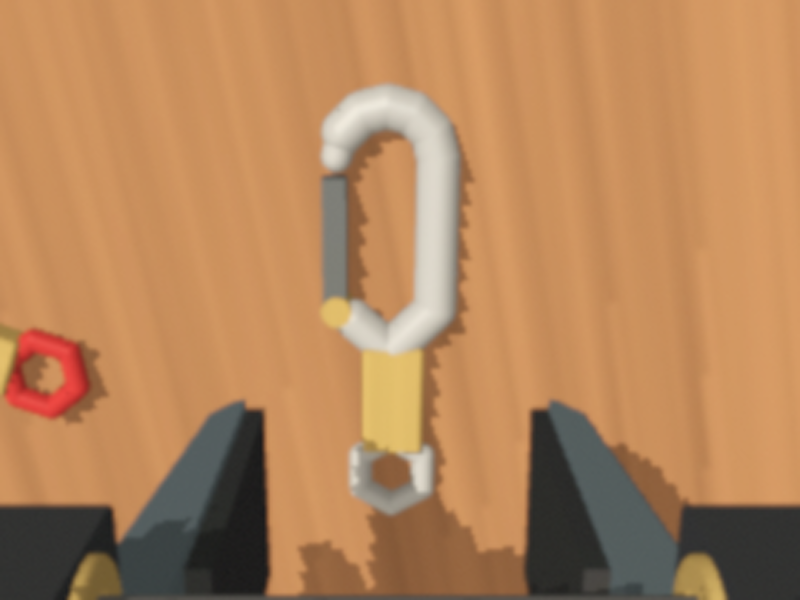

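The hook is aligned with the tool: brass shank corners at (362,352), (424,350), (361,450), (421,452), gate on the left, fingers open on both sides.

Run:
```python
from h import *
import pickle
s,f=pickle.load(open("f4.pkl","rb"));T=wristT(f,s);k=800/280
P=lambda u,v,z:plane(f,140+u/k,100+v/k,z,T)
tx=np.array([np.cos(np.radians(79.38)),np.sin(np.radians(79.38)),0]);ty=np.array([tx[1],-tx[0],0])
for n,u,v,z in(("shank",392,401,9),("top",391,85,5),("ring",391,514,5),("spineA",459,180,5),("spineB",456,300,5),("gateA",323,180,5),("gateB",323,290,5)):
    p=P(u,v,z)-s["ee_pos"];print(n,P(u,v,z),"tool",p@tx,p@ty)
```

```text
shank [452.60749989 -91.54710168   9.        ] tool 0.6744192718759228 -1.087389154646134
top [464.7988692  -25.94356585   5.        ] tool 67.40103893728751 -1.1952123233867205
ring [ 446.99281144 -119.98500945    5.        ] tool -28.31113371721656 -1.3649555153162627
spineA [475.11573999 -47.50622674   5.        ] tool 48.10906520237946 12.918820291179406
spineB [470.14389943 -72.8463747    5.        ] tool 22.28668404212462 12.702190595132857
gateA [447.31227089 -42.27155666   5.        ] tool 48.13004602129195 -15.373125989310324
gateB [442.49644884 -65.37656529   5.        ] tool 24.533272007344934 -15.848333373024413
```

step_arm:
  linear:
    - [0.002,-0.003,0.08]
    - [0.002,-0.003,0.14]
    - [0.002,-0.003,0.167]
    - [0.002,-0.003,0.168]
    - [0.002,-0.003,0.168]
  turn: [0,0,0,0,0]

```text
time_s: 8.9
ee_pos: [452.2, -91.9, 12.3]
ee_rot: [179.9, 0.0, 79.4]
force: [0.4, 0.1, -0.1]
gripper_width: 45.4
gripper_force: 0.0
```

step_arm:
  linear:
    - [0,0,0]
    - [0,0,0]
    - [0,0,0]
    - [0,0,0]
    - [0,0,0]
    - [0,0,-0.03]
    - [0,0,-0.1]
    - [0,0,-0.2]
    - [0,0,-0.3]
    - [0,0,-0.3]
  turn: [0,0,0,0,0,0,0,0,0,0]
  fingers: 1
  force: 50

```text
time_s: 10.15
ee_pos: [453.0, -92.1, 103.6]
ee_rot: [179.7, 0.0, 79.3]
force: [0.6, -0.0, -1.6]
gripper_width: 15.9
gripper_force: 49.5
```

Run:
```python
from h import *
import pickle
s=env.state();f=cams.grab_frame("wrist");pickle.dump((s,f),open("f5.pkl","wb"))
print(s["ee_pos"],s["ee_rot"],s["gripper_width"])
cv2.imwrite("pics/w5.png",cv2.resize(f["color"][120:330,140:420],(800,600),interpolation=cv2.INTER_CUBIC))
```

```text
[453.03971678 -92.06984298 103.63455168] [1.79706253e+02 1.02087367e-02 7.93450515e+01] 15.85548824650021
```

View pics/w5.png

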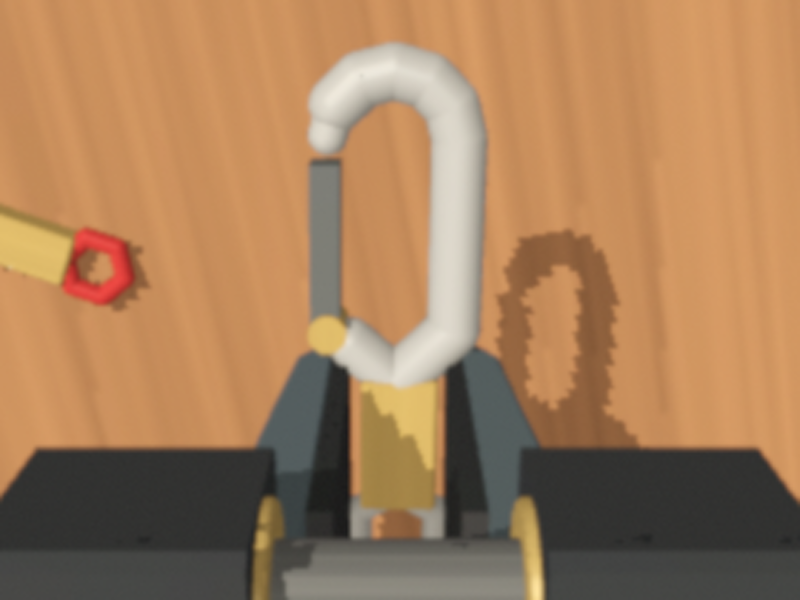

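Run:
```python
from h import *
import pickle
s,f=pickle.load(open("f5.pkl","rb"));T=wristT(f,s);k=800/280
z=s["ee_pos"][2]-7.8
a=np.radians(s["ee_rot"][2]);tx=np.array([np.cos(a),np.sin(a),0]);ty=np.array([tx[1],-tx[0],0])
for n,u,v in(("top",396,43),("spineA",485,130),("spineB",479,330),("gateA",310,165),("gateB",310,310),("gatetip",325,160),("pin",327,335),("shanktopmid",399,382),("shank end",398,508)):
    p=plane(f,140+u/k,120+v/k,z,T)-s["ee_pos"];print(n,"tool %.1f %.1f"%(p@tx,p@ty))
```

```text
top tool 68.1 -0.3
spineA tool 54.4 14.0
spineB tool 20.3 13.8
gateA tool 48.7 -14.2
gateB tool 24.0 -14.8
gatetip tool 49.5 -11.8
pin tool 19.5 -12.0
shanktopmid tool 10.8 0.2
shank end tool -13.4 0.0
```

step_arm:
  linear:
    - [0.15,0.06,0]
    - [0.3,0.12,0]
    - [0.42,0.18,0.006]
    - [0.537,0.224,0.006]
    - [0.537,0.224,0.006]
    - [0.537,0.224,0.006]
    - [0.537,0.224,0.006]
    - [0.59,0.184,0.006]
    - [0.625,0.155,0.006]
    - [0.642,0.143,0.006]
    - [0.642,0.143,0.006]
    - [0.642,0.143,0.006]
  turn: [0.028,0.056,0.084,0.112,0.1443,0.1443,0.1443,0.1443,0.1443,0.1443,0.1443,0.1443]
  force: 60

```text
time_s: 11.7
ee_pos: [529.6, 89.5, 99.9]
ee_rot: [180.0, -0.0, 27.4]
force: [-0.7, 0.1, -1.7]
gripper_width: 15.3
gripper_force: 58.8
```

Run:
```python
from h import *
import pickle
s=env.state();f=cams.grab_frame("wrist");pickle.dump((s,f),open("f6.pkl","wb"))
print(s["ee_pos"],s["ee_rot"],s["gripper_width"],s["force"])
cv2.imwrite("pics/w6.png",cv2.resize(f["color"][120:330,140:420],(800,600),interpolation=cv2.INTER_CUBIC))
```

```text
[529.63098814  89.46249908  99.94132386] [ 1.79976615e+02 -1.81542168e-02  2.74075751e+01] 15.297613682755474 [-0.69530535  0.09469737 -1.67627013]
```

View pics/w6.png

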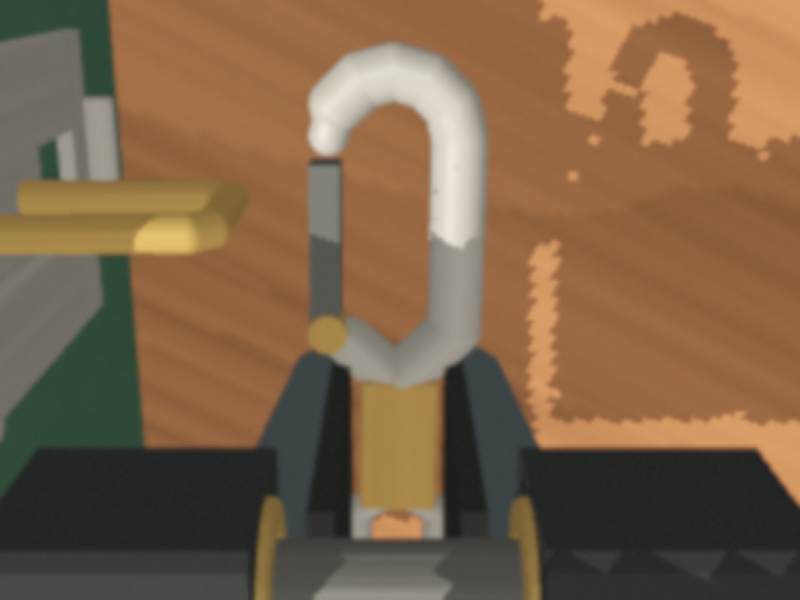

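The bar shows at about (240,212) in the hook's plane: about 11 mm from the gate and 8 mm short of its tip, so at hook x ≈ 40, which is in the press zone. Now I feel for contact.

step_arm:
  linear:
    - [0,-0.015,-0.005]
    - [0,-0.025,-0.005]
    - [0,-0.03,-0.005]
    - [0,-0.033,-0.005]
    - [0,-0.033,-0.005]
  turn: [0,0,0,0,0]

```text
time_s: 12.38
ee_pos: [524.9, 98.4, 101.3]
ee_rot: [180.0, 0.0, 27.4]
force: [-0.8, -0.4, -1.3]
gripper_width: 15.7
gripper_force: 58.8
```

step_arm:
  linear:
    - [0,-0.004,0]
    - [0,-0.008,0]
    - [0,-0.012,0]
    - [0,-0.012,0]
    - [0,-0.012,0]
  turn: [0,0,0,0,0]

```text
time_s: 13.0
ee_pos: [523.2, 101.2, 101.3]
ee_rot: [180.0, 0.0, 27.4]
force: [1.4, -4.4, -1.5]
gripper_width: 15.5
gripper_force: 58.8
```

step_arm:
  linear:
    - [0,-0.005,0]
    - [0,-0.01,0]
    - [0,-0.015,0]
    - [0,-0.018,0]
    - [0,-0.018,0]
    - [0,-0.018,0]
  turn: [0,0,0,0,0,0]

```text
time_s: 13.75
ee_pos: [521.1, 105.7, 101.4]
ee_rot: [179.9, -0.0, 27.4]
force: [2.3, -5.9, -1.7]
gripper_width: 15.5
gripper_force: 58.8
```

Run:
```python
from h import *
import pickle
s=env.state();f=cams.grab_frame("wrist");pickle.dump((s,f),open("f7.pkl","wb"))
print(s["ee_pos"],s["ee_rot"],s["gripper_width"],s["force"])
cv2.imwrite("pics/w7.png",cv2.resize(f["color"][120:330,140:420],(800,600),interpolation=cv2.INTER_CUBIC))
```

```text
[521.14557965 105.74839864 101.39023974] [ 1.79912277e+02 -1.86468210e-02  2.74068574e+01] 15.526693997672918 [ 2.33446851 -5.93833885 -1.67235294]
```

View pics/w7.png

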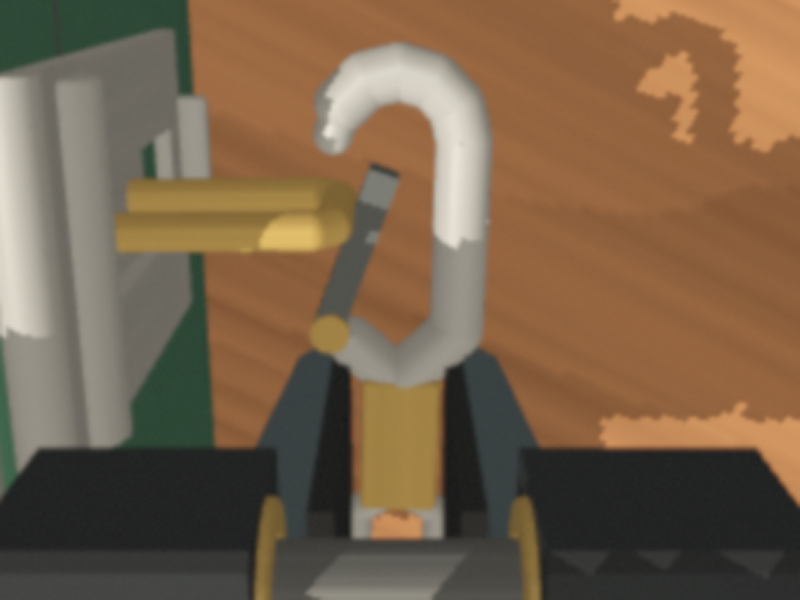

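The gate is opening (≈0.35 rad) with the bar at about (340,212), just clear of the nose at (335,140). I press further.

step_arm:
  linear:
    - [0,-0.004,0]
    - [0,-0.008,0]
    - [0,-0.012,0]
    - [0,-0.015,0]
    - [0,-0.015,0]
    - [0,-0.015,0]
  turn: [0,0,0,0,0,0]

```text
time_s: 14.55
ee_pos: [519.9, 109.3, 101.6]
ee_rot: [179.8, -0.1, 27.4]
force: [3.6, -7.6, -2.2]
gripper_width: 15.6
gripper_force: 58.7
```

step_arm:
  linear:
    - [0,-0.003,0]
    - [0,-0.005,0]
    - [0,-0.005,0]
  turn: [0,0,0]

```text
time_s: 14.92
ee_pos: [519.2, 110.4, 101.6]
ee_rot: [179.8, -0.1, 27.4]
force: [3.9, -9.4, -0.7]
gripper_width: 15.4
gripper_force: 58.7
```

Run:
```python
from h import *
import pickle
s=env.state();f=cams.grab_frame("wrist");pickle.dump((s,f),open("f8.pkl","wb"))
print(s["ee_pos"],s["ee_rot"],s["gripper_width"],s["force"])
cv2.imwrite("pics/w8.png",cv2.resize(f["color"][120:330,140:420],(800,600),interpolation=cv2.INTER_CUBIC))
```

```text
[519.17040882 110.43811799 101.63624369] [ 1.79812356e+02 -7.80290132e-02  2.74110453e+01] 15.433610733425628 [ 3.89345301 -9.42070028 -0.71167622]
```

View pics/w8.png

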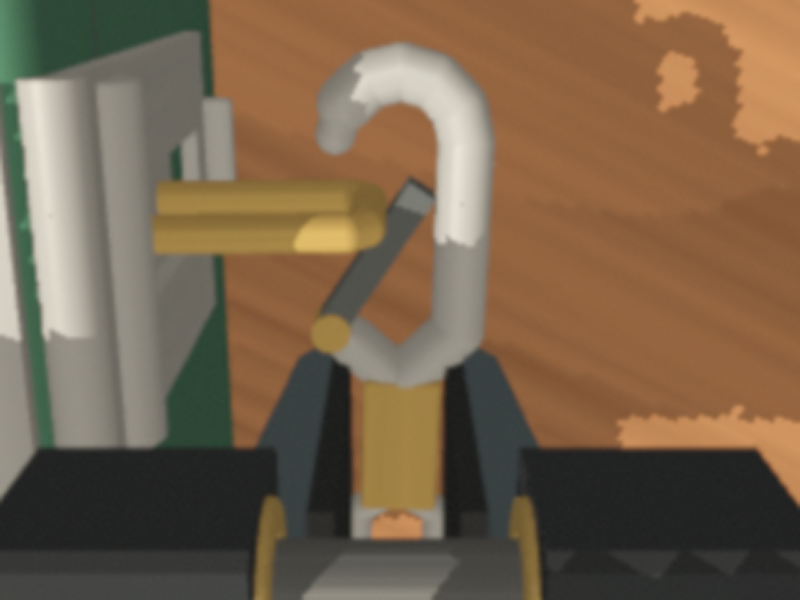

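The gate is almost against the spine. The bar (centre about (365,215)) is at hook y ≈ 6, about 7 mm short of the nose. I draw a little while pressing in slightly more; the gate's slope gives room as the bar moves to its tip.

step_arm:
  linear:
    - [-0.004,-0.001,0]
    - [-0.008,-0.003,0]
    - [-0.012,-0.005,0]
    - [-0.015,-0.006,0]
    - [-0.015,-0.006,0]
  turn: [0,0,0,0,0]

```text
time_s: 15.6
ee_pos: [513.9, 110.5, 101.6]
ee_rot: [179.9, -0.1, 27.4]
force: [2.2, -6.7, -1.2]
gripper_width: 15.9
gripper_force: 58.8
```

Run:
```python
from h import *
s=env.state();f=cams.grab_frame("wrist")
print(s["ee_pos"],s["ee_rot"],s["gripper_width"],s["force"])
cv2.imwrite("pics/w9.png",cv2.resize(f["color"][120:330,140:420],(800,600),interpolation=cv2.INTER_CUBIC))
```

```text
[513.91681789 110.47238496 101.59023374] [ 1.79883423e+02 -6.14881648e-02  2.73960960e+01] 15.888183293301571 [ 2.17647824 -6.71592433 -1.24404684]
```

View pics/w9.png

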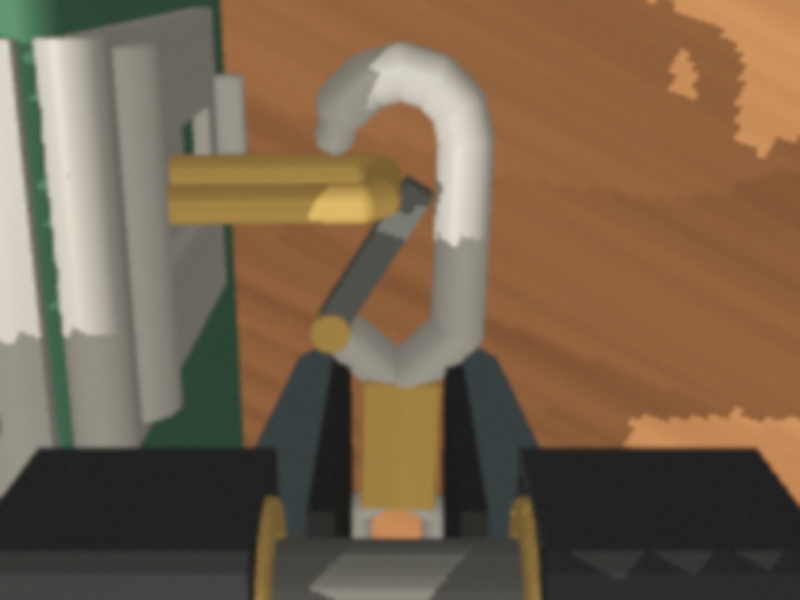

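I've now viewed 12 pictures, which is over the limit of 10, so I'll work by numbers only from here. The bar sits at about hook y 3, clear inside the nose. I draw the hook home.

step_arm:
  linear:
    - [-0.005,-0.001,0]
    - [-0.01,-0.002,0]
    - [-0.015,-0.003,0]
    - [-0.02,-0.004,0]
    - [-0.025,-0.004,0]
    - [-0.028,-0.004,0]
    - [-0.028,-0.004,0]
    - [-0.028,-0.004,0]
  turn: [0,0,0,0,0,0,0,0]

```text
time_s: 16.65
ee_pos: [505.2, 108.4, 101.3]
ee_rot: [180.0, -0.0, 27.4]
force: [0.8, 0.1, -1.5]
gripper_width: 15.6
gripper_force: 60.4
```

The lateral force has dropped to zero, so the gate has snapped. I draw on into the tug.

step_arm:
  linear:
    - [-0.004,0,0]
    - [-0.008,0,0]
    - [-0.01,0,0]
    - [-0.01,0,0]
  turn: [0,0,0,0]

```text
time_s: 17.15
ee_pos: [503.3, 107.3, 101.6]
ee_rot: [180.0, -0.1, 27.4]
force: [3.4, 2.2, -3.8]
gripper_width: 15.5
gripper_force: 60.3
```

step_arm:
  linear:
    - [-0.002,0,0]
    - [-0.004,0,0]
    - [-0.004,0,0]
  turn: [0,0,0]

```text
time_s: 17.52
ee_pos: [503.2, 107.2, 101.8]
ee_rot: [180.0, -0.3, 27.4]
force: [5.3, 4.4, -3.7]
gripper_width: 15.9
gripper_force: 60.7
```

step_arm:
  linear:
    - [-0.002,0,0]
    - [-0.003,0,0]
    - [-0.003,0,0]
  turn: [0,0,0]

```text
time_s: 17.9
ee_pos: [503.2, 107.1, 101.9]
ee_rot: [180.0, -0.4, 27.4]
force: [7.1, 4.6, -4.7]
gripper_width: 15.4
gripper_force: 60.6
```

step_arm:
  linear:
    - [-0.002,0,0]
    - [-0.002,0,0]
    - [-0.002,0,0]
    - [-0.002,0,0]
  turn: [0,0,0,0]

```text
time_s: 18.4
ee_pos: [503.1, 107.0, 102.0]
ee_rot: [179.9, -0.4, 27.4]
force: [8.0, 5.8, -4.3]
gripper_width: 15.4
gripper_force: 60.6
```

Run:
```python
from h import *
import pickle
s=env.state();f=cams.grab_frame("wrist");pickle.dump((s,f),open("f10.pkl","wb"))
print(s["ee_pos"],s["force"],s["torque"])
im=f["color"][120:330,140:420];hsv=cv2.cvtColor(im,cv2.COLOR_BGR2HSV);k=800/280
# dark grey gate: low-sat, mid value; sample where shut gate lay in the w6 picture
for v in range(160,340,20):
    row=im[int(v/k),int(290/k):int(450/k):3];print(v,[tuple(map(int,p)) for p in row])
```

```text
[503.1208987  107.04752311 102.0292627 ] [ 8.04934356  5.83323001 -4.34693323] [ 0.84875174 -1.20664918  0.03337134]
160 [(57, 91, 136), (58, 92, 137), (57, 83, 120), (57, 61, 63), (56, 60, 62), (57, 60, 62), (53, 79, 115), (55, 88, 132), (56, 90, 135), (58, 93, 139), (59, 95, 141), (59, 94, 140), (58, 92, 138), (56, 90, 136), (57, 90, 134), (56, 90, 134), (83, 109, 143), (181, 193, 199), (198, 211, 216)]
180 [(53, 86, 128), (53, 86, 129), (65, 81, 104), (72, 77, 77), (73, 77, 76), (72, 77, 76), (58, 85, 123), (58, 93, 137), (55, 90, 135), (55, 88, 133), (54, 87, 131), (55, 88, 131), (56, 89, 134), (58, 92, 138), (58, 94, 140), (60, 94, 142), (96, 118, 150), (182, 194, 200), (199, 212, 217)]
200 [(53, 86, 129), (54, 86, 128), (62, 82, 109), (72, 77, 76), (72, 76, 76), (73, 76, 76), (55, 76, 106), (56, 89, 133), (57, 91, 136), (57, 93, 138), (58, 92, 138), (58, 93, 138), (57, 92, 137), (57, 90, 135), (55, 89, 133), (54, 87, 132), (97, 119, 147), (184, 196, 201), (199, 212, 218)]
220 [(56, 89, 133), (56, 89, 133), (63, 84, 112), (71, 77, 77), (71, 77, 76), (71, 77, 77), (55, 76, 104), 
[... 954 characters left out ...]
 89, 133), (55, 89, 134), (55, 90, 135), (57, 91, 137), (82, 100, 124), (115, 125, 129), (123, 133, 137)]
300 [(59, 93, 140), (59, 94, 140), (63, 89, 125), (71, 77, 76), (72, 77, 77), (71, 77, 77), (56, 78, 106), (53, 85, 127), (52, 82, 124), (52, 83, 125), (53, 85, 127), (55, 89, 134), (58, 93, 139), (59, 94, 139), (58, 92, 138), (57, 91, 136), (84, 101, 123), (116, 125, 129), (123, 134, 138)]
320 [(57, 91, 136), (55, 89, 133), (58, 89, 128), (63, 116, 145), (64, 122, 153), (64, 121, 151), (60, 109, 135), (102, 112, 116), (99, 108, 114), (74, 95, 124), (57, 90, 134), (55, 88, 132), (52, 84, 127), (52, 83, 125), (52, 84, 126), (74, 94, 121), (103, 112, 116), (115, 125, 129), (124, 134, 138)]
```

The gate is shut and the tug was about 10.8 N, held for 0.5 s. I hold briefly, unload, then lower gently until the hook rests on the lower leg.

step_arm:
  linear:
    - [0,0,0]
    - [0.005,0,0]
    - [0.011,0,0]
    - [0.011,0,0.005]
    - [0.011,0,0.01]
    - [0.011,0,0.01]
  turn: [0,0,0,0,0,0]

```text
time_s: 19.2
ee_pos: [503.3, 107.3, 98.4]
ee_rot: [180.0, -0.0, 27.4]
force: [3.4, 0.5, -0.8]
gripper_width: 15.6
gripper_force: 60.8
```

step_arm:
  linear:
    - [0.004,0,0.003]
    - [0.004,0,0.006]
    - [0.004,0,0.006]
  turn: [0,0,0]

```text
time_s: 19.58
ee_pos: [503.4, 107.6, 96.1]
ee_rot: [-180.0, 0.1, 27.4]
force: [0.2, 0.5, -1.1]
gripper_width: 15.7
gripper_force: 61.0
```

step_arm:
  linear:
    - [0,0,0]
    - [0,0,0]
    - [0,0,0.004]
    - [0,0,0.008]
    - [0,0,0.014]
    - [0,0,0.02]
    - [0,0,0.026]
    - [0,0,0.032]
    - [0,0,0.038]
    - [0,0,0.038]
  turn: [0,0,0,0,0,0,0,0,0,0]
  force: 3

```text
time_s: 20.82
ee_pos: [504.1, 107.8, 85.0]
ee_rot: [180.0, -0.0, 27.4]
force: [0.5, 0.5, -0.4]
gripper_width: 18.2
gripper_force: 3.2
```

step_arm:
  linear:
    - [0,0,0.006]
    - [0,0,0.012]
    - [0,0,0.012]
  turn: [0,0,0]

```text
time_s: 21.2
ee_pos: [504.2, 107.9, 81.4]
ee_rot: [180.0, -0.0, 27.4]
force: [0.6, -0.6, 0.1]
gripper_width: 18.7
gripper_force: 3.2
```

step_arm:
  linear:
    - [0,0,0]
    - [0,0,0]
    - [0,0,0]
    - [0,0,0]
    - [0,0,0]
    - [0,0,0]
    - [0,0,0]
    - [0,0,0]
  turn: [0,0,0,0,0,0,0,0]
  fingers: 0.3

```text
time_s: 22.2
ee_pos: [504.1, 107.8, 81.5]
ee_rot: [180.0, 0.0, 27.4]
force: [0.2, -0.1, -0.0]
gripper_width: 32.2
gripper_force: 0.0
```

step_arm:
  linear:
    - [0,0,-0.02]
    - [0,0,-0.05]
    - [0,0,-0.09]
    - [0,0,-0.14]
    - [0,0,-0.2]
    - [0,0,-0.3]
    - [0,0,-0.4]
    - [-0.15,0.1,-0.5]
    - [-0.3,0.1,-0.5]
    - [-0.3,0.1,-0.5]
    - [-0.3,0.1,-0.5]
    - [-0.3,0.1,-0.5]
    - [-0.3,0.1,-0.5]
    - [-0.3,0.1,-0.5]
  turn: [0,0,0,0,0,0,0,0,0,0,0,0,0,0]

```text
time_s: 23.95
ee_pos: [438.3, 40.0, 231.2]
ee_rot: [-180.0, 0.0, 27.4]
force: [-0.0, -0.7, 0.7]
gripper_width: 31.8
gripper_force: 0.0
```

Run:
```python
from h import *
s=env.state();a=cams.grab_frame("scene");b=cams.grab_frame("scene")
print(s["time_s"],s["ee_pos"],s["force"])
def box(f):
    im=f["color"][180:260,260:350].astype(int);hsv=cv2.cvtColor(im.astype(np.uint8),cv2.COLOR_BGR2HSV)
    m=((hsv[...,1]<60)&(hsv[...,2]>70)).astype(np.uint8)
    return [(cv2.boundingRect(c),cv2.contourArea(c)) for c in cv2.findContours(m,0,2)[0] if cv2.contourArea(c)>8]
print(box(a),box(b)); print("change between frames",np.abs(a["color"][180:300,260:360].astype(int)-b["color"][180:300,260:360]).max())
import pickle
o=pickle.load(open("f0.pkl","rb"))[1]["scene"]["color"]
d=(np.abs(o.astype(int)-a["color"]).max(2)>40).astype(np.uint8)
print("diff vs start (crooked regions)",[cv2.boundingRect(c) for c in cv2.findContours(d,0,2)[0] if cv2.contourArea(c)>30])
T=env.state();print("crook exp px",proj(a,(553,134,88)))
```

```text
23.95 [438.25925736  40.0211768  231.243386  ] [-4.55962829e-04 -7.23745182e-01  7.10153790e-01]
[((80, 55, 8, 21), 21.0), ((80, 37, 10, 13), 68.5), ((56, 31, 4, 20), 38.5), ((62, 5, 28, 46), 576.5)] [((80, 53, 10, 24), 28.0), ((80, 37, 10, 12), 66.0), ((56, 31, 5, 20), 40.0), ((62, 5, 28, 45), 577.5)]
change between frames 13
diff vs start (crooked regions) [(258, 236, 32, 22), (322, 217, 9, 13), (231, 195, 33, 14), (292, 191, 38, 40), (65, 157, 14, 19), (247, 143, 32, 8), (115, 139, 82, 15), (275, 129, 35, 19), (30, 123, 213, 124), (299, 109, 33, 21), (297, 70, 14, 18), (192, 66, 97, 75), (263, 45, 8, 17), (86, 42, 34, 31), (319, 20, 30, 88), (304, 17, 9, 32), (329, 0, 26, 11), (308, 0, 8, 31), (297, 0, 10, 18), (266, 0, 30, 15), (246, 0, 14, 9), (82, 0, 58, 71)]
crook exp px (np.float64(314.1893954334401), np.float64(215.03221841045783))
```

The hook's steel shows at the staple in the scene pixels (316–320, 211–231). I let it settle, then check and hand in.

step_arm:
  linear:
    - [0,0,0]
    - [0,0,0]
    - [0,0,0]
    - [0,0,0]
    - [0,0,0]
    - [0,0,0]
    - [0,0,0]
    - [0,0,0]
    - [0,0,0]
    - [0,0,0]
    - [0,0,0]
    - [0,0,0]
    - [0,0,0]
    - [0,0,0]
    - [0,0,0]
    - [0,0,0]
    - [0,0,0]
    - [0,0,0]
    - [0,0,0]
    - [0,0,0]
  turn: [0,0,0,0,0,0,0,0,0,0,0,0,0,0,0,0,0,0,0,0]

```text
time_s: 26.55
ee_pos: [438.0, 39.8, 231.5]
ee_rot: [180.0, 0.0, 27.4]
force: [0.6, 0.8, 0.2]
gripper_width: 32.0
gripper_force: 0.0
```

Run:
```python
from h import *
fs=[]
for i in range(6): fs.append(cams.grab_frame("scene")["color"][195:265,300:340].astype(int))
print([int(np.abs(fs[i]-fs[0]).max()) for i in range(6)])
print(env.job_done())
```

```text
[0, 15, 13, 12, 12, 13]
the job is handed in; nothing more can be done
None
```

I shut the hasp, clipped the hook onto the staple, tugged it at about 10.8 N with the gate shut, let it go so it hangs on the staple, and handed the job in at about 27 s; no verdict came back, the final hang and the bystanders were checked only by pixel comparison, and I viewed 12 pictures against the limit of 10.

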